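# Lever open the gold-leaf box with the palette knife

## Task

Pick up the palette knife, push its blade into the notch under the lid of the low wooden leaf box and lever the lid up until it stands well open (45 degrees or more; it stays where you leave it). Then set the knife down on the table, not dropped, and let go. Touch the leaf box with the knife only, and leave the brush where it lies.

Things in the scene. Friction and masses are not known exactly. Their poses are not given: they have to be found in the camera images.
- knife: Loose palette knife, 60 g, flat on the table. Origin: under the handle, at the best grip (pinch across y). x runs to the blade's tip (roughly world +y), z up. Wooden handle x -75..+30 mm, 16 wide (y), z 0..22. Thin steel blade x +30..+125, 20 wide, 2.5 thick, mid-plane at z 11. A brush of like length lies beside it; which is nearer the robot varies.
- leaf_box: Fixed wooden box, 100 (x) x 90 (y) x 60 mm high, walls 8; the lower of two, with a flat lid (the other: 78 high, round knob, no task). Origin: centre of underside, z up; front is -x (roughly world -y). Notch in the front wall: y -33..+33, from z 38 up to the lid's underside at z 60.5. Empty inside above z 23. Lid reaches 10 mm beyond the front wall, to x -60.
- leaf_lid (a joint): Angle of the leaf box's lid: 0 closed (at the start), growing as its front edge swings up and back, 1.9 at the stop. Lid 6 mm thick, 90 mm wide, hinged along y at the box's rear top edge (box frame x +50, z 60 mm), front edge 110 mm from the hinge. A slightly stiff hinge: it stays at any angle; lifting takes about 1 to 2 N at the front half.
- brush: Bystander, not to be moved: loose flat brush 185 mm long, 16 mm high, wooden handle, steel ferrule 36 mm wide, bristles to the robot's left, lying beside the knife, roughly parallel. Origin on its underside, 75 mm from the handle's end; x to the bristles, z up.
Things that resemble listed ones, but are neither listed nor needed, are in the scene too. What is shaped like the knife but red or turquoise is not meant. What is shaped like the leaf_box but blue is not meant.

How it is judged:
By the outcome, as a careful person would: the job done as asked, in the order asked, and still so for the second after the job is handed in, with the robot touching nothing.
It also fails if it takes over 48 s, if anything falls off the work surface, if the arm or the gripper's body presses on something with over 40 N, if the wrist force passes 120 N, or if a joint passes its speed limit or range.

## Robot

A 7-joint arm with a two-finger parallel gripper is mounted at the origin on the work surface. World frame = base frame: x ahead of the robot, y to its left, z up, the work surface at z = 0. Lengths are in m, angles in rad, forces in N, time in s.
With the tool pointing down it reaches from about 0.4 to 0.85 m from the base axis. Payload 10.4 kg.
Tool frame: the origin (TCP) lies at the centre of the arm's flange, where the gripper is bolted on; the fingertips stand 173 mm ahead of it and the grasp point (between the pads) lies 155 mm ahead of it; y points along the fingers, z is the direction in which the jaws open and shut, and the axes are right-handed (so a half turn about y gives the same grasp; the last joint's range is limited). The gripper opens to 85 mm and grips with 20 to 120 N. Pads are 22 mm wide; open, the fingers measure 114 mm over their backs; the gripper's body (76 mm by 85 mm) begins 54 mm behind the grasp point. The pads swing forward as they close: fully open they stand 13 mm farther back than shut.
Start: joints at [-1.268, 0.332, -0.065, 1.46, 0.022, 1.35, -0.088], TCP at [0.2, 0.592, 0.405] pointing down, gripper open.
Joint ranges: [-2.6, 2.6], [-0.5, 2.12], [-1.47, 1.34], [0.16, 2.42], [-1.27, 4.41], [0.06, 2.06], [-2.6, 2.6]. Speed limits (rad/s): [2.22, 2.22, 2.79, 2.79, 3.14, 3.14, 3.14].

## Interface

Orientations are given as a unit quaternion [w, x, y, z].
In Python, from workcell import get_obs, get_image, close_job gives the robot as it stands.
- The arm moves only by the tool move_arm, never from a script. Its argument "plan" is a list of rows, each a list of 6 numbers: the shift along the tool's x, y, z as a fraction of full scale, then the turn, a rotation vector about the tool's x, y, z as a fraction of full scale. In form: [[dx, dy, dz, rx, ry, rz], ...]. A call has 1 to 10 rows; each row shifts and turns the commanded pose from where the row before left it, along the tool's axes as they then stand; what a row does not reach is not made up. Full scale, the value 1, is 500 mm for a shift and 0.15 rad for a turn. A row lasts 1/8 s, in which the tool goes at most 62.5 mm and 10.7 degrees, less where a joint would pass 70% of its speed; a pose out of reach is approached as far as the arm can. A call with a number of a shift or a turn outside -1 to 1 is refused whole. A call with a gripper value outside its range is refused whole. "grip" is the closure, from 0 (fully open) to 1 (shut), set as the call begins (left out, the last holds). The fingers move at their own pace and stop on an object; the grip force is fixed at half the most. Time passes only in rows, so rows that do not move let the fingers close. It gives the time, the measured TCP pose, the force and the opening at its end, in the units of the state.
- get_obs(): the state, without advancing time (a new reading comes with each control period).
- get_image(name): name is "side" or "top" or "wrist"; returns a dict with "img" (420x560x3 uint8, red, green, blue), "range_z" (420x560 float32, m along the optical axis (not along the pixel's ray), 0 where there is no reading), "camera_matrix" (3x3 intrinsics, pixels), "pose" (4x4, takes a point from camera to world coordinates); the wrist camera has in their place "T_tool_cam" (4x4, takes a point from camera to tool coordinates, whose origin is the TCP and whose axes are the tool frame's). Camera axes: x right, y up, looking along -z (the intrinsics and any distortion apply to the point x, -y, -z); pixel columns grow to the right and rows downward; lengths in m; the calibration is good to about 2 mm. The wrist camera is an equidistant fisheye: a pixel r from the principal point sees the ray r / f radians off the axis. A picture is of the moment at which its call begins: read the wrist's pose just before it.
- close_job(): hands the job in, once; it reports no verdict.
The state is a dict: "t": time; "joint_positions": joint angles; "qvel": joint speeds; "joint_efforts": joint torques, N m; "ee_pos": TCP position; "eef_rot": TCP orientation; "ft_force": force on the tool from outside, world axes, zero at the start; "moment": the same for the moment, N m; "opening": finger opening in m.
Only numpy, scipy, OpenCV 4.12 (cv2) and the standard library are available. Lean on these libraries where they do the work, as an engineer would, in place of code of your own. Each camera call takes 0.05 s, during which the arm holds its last target.

## Working session

There is one attempt and no reset: what is moved stays moved. The work goes in short steps, Python scripts to look and compute and a tool call to move; the robot and the scene stay as the last step left them, time stands still between calls to the robot, and variables do not carry over. Pictures are saved under pics/ and viewed, and the job is handed in when it is done.

Besides the shell and the picture viewer there is one more tool, called after ">>>" as name(argument=value, ...), one argument or row to a line, values as JSON. move_arm: Moves the arm, as the interface text tells. Shift numbers are shares of 500 mm and turn numbers shares of 0.15 rad, none past 1 either way. Its arguments: {"type":"object","properties":{"plan":{"type":"array","items":{"type":"array","items":{"type":"number","minimum":-1,"maximum":1}}},"grip":{"type":"number"}},"required":["plan"]}

```bash
mkdir -p pics; ls; cat > h.py <<'E'
import numpy as np, cv2
from workcell import get_obs,get_image,close_job
from scipy.spatial.transform import Rotation as R
def rot(q): return R.from_quat([q[1],q[2],q[3],q[0]])
def save(n,img): cv2.imwrite('pics/'+n+'.png',img[:,:,::-1])
def world(im):
    d=im['range_z'];K=im['camera_matrix'];h,w=d.shape
    u,v=np.meshgrid(np.arange(w),np.arange(h))
    p=np.stack([(u-K[0,2])/K[0,0]*d,-(v-K[1,2])/K[1,1]*d,-d],-1)
    T=np.array(im['pose']);return p@T[:3,:3].T+T[:3,3]
E
python3 - <<'E'
from h import *
o=get_obs();print(o)
for n in ['top','side']:
    im=get_image(n);save(n+'0',im['img']);print(im['camera_matrix'],im['pose'])
    np.savez('/tmp/'+n,**{k:np.array(v) for k,v in im.items()})
im=get_image('wrist');save('wrist0',im['img']);print({k:v for k,v in im.items() if k not in('img','range_z')})
E
```

```text
pics
{'t': 0.0, 'joint_positions': array([-1.26758605,  0.33289678, -0.06469081,  1.46092838,  0.02162029,
        1.34991535, -0.08849021]), 'qvel': array([ 5.42455843e-04, -4.01850858e-04, -1.29791058e-03, -1.20858519e-03,
       -1.66752958e-03, -4.55846403e-04, -6.50219042e-05]), 'joint_efforts': array([-1.15845678e-04, -6.25426912e+01,  4.89703717e-02, -3.91607344e+01,
        1.61291898e-02,  9.75054310e-03, -2.96046119e-05]), 'ee_pos': array([0.20001031, 0.59200154, 0.40390636]), 'eef_rot': array([-0.69723554,  0.69825687, -0.11472505,  0.11462157]), 'ft_force': array([-0.30871468, -0.58344194, -0.07233334]), 'moment': array([ 0.00684079, -0.00044338,  0.03432425]), 'opening': 0.08524518149324042}
[[499.77733178   0.         275.06257235]
 [  0.         499.77733178 208.65132049]
 [  0.           0.           1.        ]] [[ 1.13494693e-03  9.84034159e-01 -1.77976084e-01  1.98971959e-01]
 [-9.99550450e-01  6.44851930e-03  2.92799258e-02 -8.29288169e-02]
 [ 2.99601294e-02  1.77862844e-01  9.83599105e-01  1.37057544e+00]
 [ 0.00000000e+00  0.00000000e+00  0.00000000e+00  1.00000
[... 170 characters left out ...]
0965  0.22032083]
 [-0.23265166  0.59686335 -0.76787196 -1.03026379]
 [ 0.02357553  0.7927658   0.60907026  0.83035355]
 [ 0.          0.          0.          1.        ]]
{'camera_matrix': array([[325.1922621 ,   0.        , 277.07308074],
       [  0.        , 325.1922621 , 209.97039729],
       [  0.        ,   0.        ,   1.        ]]), 'T_tool_cam': array([[-8.48137622e-04, -9.59990878e-01, -2.80029989e-01,
        -7.14671519e-02],
       [ 8.24229351e-04,  2.80029324e-01, -9.59991093e-01,
         3.02353279e-02],
       [ 9.99999301e-01, -1.04501350e-03,  5.53749254e-04,
        -2.86157619e-05],
       [ 0.00000000e+00,  0.00000000e+00,  0.00000000e+00,
         1.00000000e+00]])}
```

View pics/top0.png

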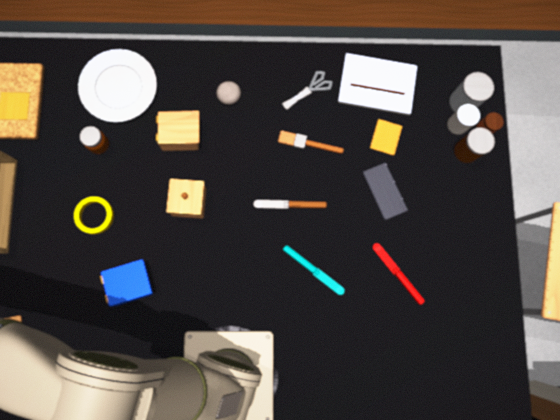

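View pics/side0.png

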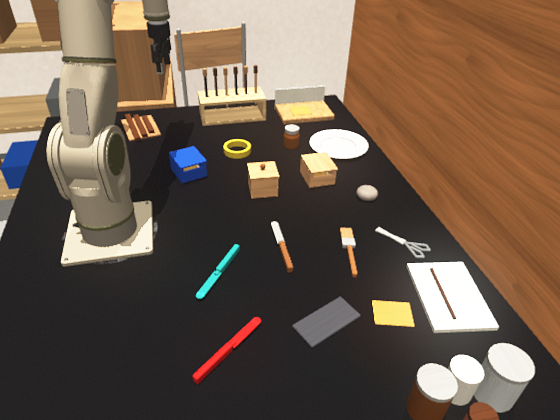

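View pics/wrist0.png

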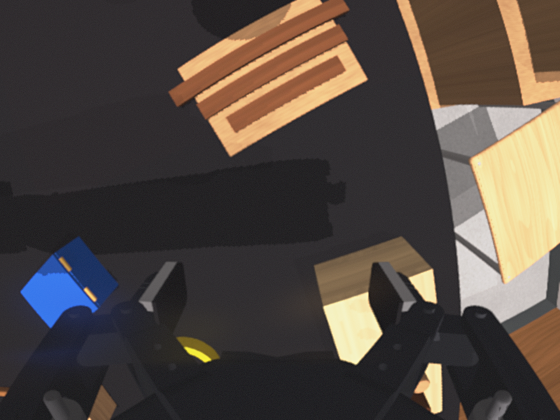

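The top view shows the knife at about (255–326, 204), with its blade to the left (+y). The brush is at (278–343, 143), and the flat-lid leaf box is at (157–200, 111–150). The knobbed box is at (186, 198). Next I'll measure these positions.

```bash
python3 - <<'E'
from h import *
for n in ['top','side']:
    f=dict(np.load(f'/tmp/{n}.npz'));P=world(f);np.save(f'/tmp/{n}P.npy',P)
    img=f['img'].astype(int)
    def stat(name,m):
        q=P[m].astype(np.float32)
        r=cv2.minAreaRect(q[:,:2]);print(n,name,len(q),'z',np.percentile(q[:,2],[5,50,95]).round(4),'rect',np.round(r[0],4),np.round(r[1],4),round(r[2],2))
        return q
    X,Y,Z=P[...,0],P[...,1],P[...,2]
    valid=f['range_z']>0
    print('table',np.median(Z[valid&(abs(X-.5)<.1)&(abs(Y+.0)<.05)]))
    stat('knife',valid&(Z>0.006)&(Z<.04)&(X>.3)&(X<.5)&(abs(Y+.03)<.17)&(img.sum(2)>200)&(abs(img[...,2]-img[...,0]-0)<400)&(img[...,0]>img[...,1]-10)&(img[...,1]>50))
    stat('brush',valid&(Z>0.004)&(Z<.04)&(X>.5)&(X<.66)&(abs(Y+.1)<.12)&(img.sum(2)>200))
    stat('lid',valid&(Z>.055)&(Z<.075)&(X>.52)&(X<.72)&(Y>.1)&(Y<.36))
    stat('knob box',valid&(Z>.07)&(Z<.09)&(X>.35)&(X<.52)&(Y>.1)&(Y<.36))
    if n=='top':
        for (v,u) in [(204,258),(204,270),(204,280),(204,288),(205,295),(205,310),(205,322),(143,320),(140,285),(120,165),(120,190),(145,190),(135,190)]: print(v,u,P[v,u].round(4),img[v,u])
img=np.load('/tmp/top.npz')['img'][90:230,140:360]
cv2.imwrite('pics/c1.png',cv2.resize(img,None,fx=3.6,fy=3.6,interpolation=cv2.INTER_CUBIC)[:,:,::-1])
img=np.load('/tmp/side.npz')['img'][130:290,220:400]
cv2.imwrite('pics/c2.png',cv2.resize(img,None,fx=3.6,fy=3.6,interpolation=cv2.INTER_CUBIC)[:,:,::-1])
E
```

```text
table 0.0008961176528647918Traceback (most recent call last):
  File "<stdin>", line 12, in <module>
  File "<stdin>", line 7, in stat
cv2.error: OpenCV(4.12.0) /io/opencv/modules/imgproc/src/convhull.cpp:143: error: (-215:Assertion failed) total >= 0 && (depth == CV_32F || depth == CV_32S) in function 'convexHull'
```

```bash
python3 - <<'E'
from h import *
for n in ['top','side']:
    f=dict(np.load(f'/tmp/{n}.npz'));P=world(f);np.save(f'/tmp/{n}P.npy',P)
    img=f['img'].astype(int)
    X,Y,Z=P[...,0],P[...,1],P[...,2]
    if n=='top':
        for (v,u) in [(204,258),(204,270),(204,280),(204,288),(205,295),(205,310),(205,322),(143,320),(140,285),(120,165),(120,190),(145,190),(135,190)]: print(v,u,P[v,u].round(4),img[v,u])
    else:
        for (v,u) in [(228,276),(240,281),(262,288),(165,315)]: print(v,u,P[v,u].round(4),img[v,u])
img=np.load('/tmp/top.npz')['img'][90:230,140:360]
cv2.imwrite('pics/c1.png',cv2.resize(img,None,fx=3.6,fy=3.6,interpolation=cv2.INTER_CUBIC)[:,:,::-1])
img=np.load('/tmp/side.npz')['img'][130:290,220:400]
cv2.imwrite('pics/c2.png',cv2.resize(img,None,fx=3.6,fy=3.6,interpolation=cv2.INTER_CUBIC)[:,:,::-1])
E
```

```text
204 258 [ 0.4577 -0.0761  0.0111] [250 249 250]
204 270 [ 0.4585 -0.1094  0.0081] [248 246 245]
204 280 [ 0.4589 -0.1372  0.007 ] [249 247 246]
204 288 [ 0.4573 -0.159   0.0163] [213 180 166]
205 295 [ 0.4535 -0.1779  0.0223] [187 106  49]
205 310 [ 0.4536 -0.2192  0.0233] [220 132  63]
205 322 [ 0.4538 -0.2522  0.0235] [221 131  63]
143 320 [ 0.6325 -0.2498  0.02  ] [184 115  58]
140 285 [ 0.6415 -0.1511  0.0159] [248 200 124]
120 165 [0.6776 0.1779 0.0681] [251 232 155]
120 190 [0.6778 0.11   0.0697] [251 232 156]
145 190 [ 0.199  -0.0829  1.3706] [107  72  45]
135 190 [0.6369 0.1094 0.0649] [251 238 164]
228 276 [ 0.462  -0.0937  0.0115] [245 241 235]
240 281 [ 0.4608 -0.1568  0.021 ] [227 211 192]
262 288 [ 0.457  -0.2469  0.0248] [225 144  83]
165 315 [0.6429 0.1251 0.0663] [254 244 185]
```

View pics/c1.png

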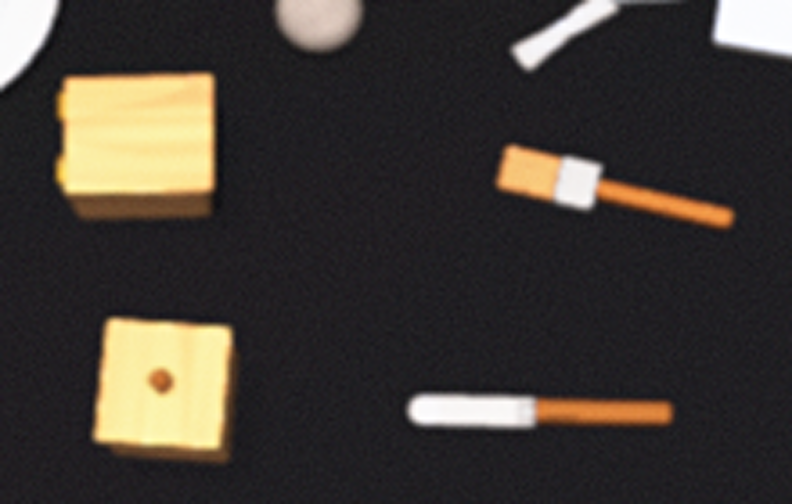

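View pics/c2.png

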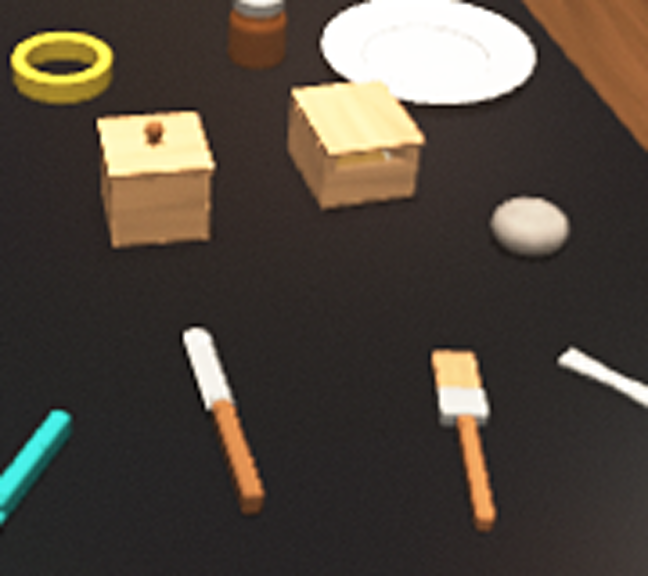

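```bash
cat >> h.py <<'E'
def raypts(im,uv,z):
    K=im['camera_matrix'];T=np.array(im['pose'])
    uv=np.atleast_2d(uv).astype(float)
    d=np.stack([(uv[:,0]-K[0,2])/K[0,0],-(uv[:,1]-K[1,2])/K[1,1],-np.ones(len(uv))],-1)@T[:3,:3].T
    s=(z-T[2,3])/d[:,2];return T[:3,3]+s[:,None]*d
E
python3 - <<'E'
from h import *
for n,kbox,lbox,bbox in [('top',(245,335,190,220),(145,205,105,152),(270,350,125,158)),('side',(265,298,215,275),(295,340,148,192),(335,362,222,280))]:
    f=dict(np.load(f'/tmp/{n}.npz'));img=f['img'].astype(int);hsv=cv2.cvtColor(f['img'],cv2.COLOR_RGB2HSV).astype(int)
    P=world(f)
    def box(b):
        m=np.zeros(img.shape[:2],bool);m[b[2]:b[3],b[0]:b[1]]=1;return m
    br=img.sum(2)>150
    white=(hsv[...,1]<60)&(hsv[...,2]>130)
    org=(hsv[...,1]>100)&(hsv[...,2]>90)
    def rep(name,m,z):
        v,u=np.nonzero(m);q=raypts(f,np.stack([u,v],-1),z)[:,:2].astype(np.float32)
        r=cv2.minAreaRect(q)
        c=q.mean(0);w,V=np.linalg.eigh(np.cov(q.T));a=V[:,1]*np.sign(V[1,1]);s=(q-c)@a
        print(n,name,len(q),'mean',c.round(4),'dir',np.degrees(np.arctan2(a[1],a[0])).round(2),'ext',s.min().round(4),s.max().round(4),'| rect',np.round(r[0],4),np.round(r[1],4),round(r[2],2))
    kb=box(kbox)
    rep('blade',kb&white,.012); rep('handle',kb&org&(img[...,0]>120),.022)
    rep('knife all',kb&br,.016)
    rep('brush',box(bbox)&br,.012)
    lid=box(lbox)&(P[...,2]>.058)&(P[...,2]<.075)&(img.sum(2)>300)&(f['range_z']>0)
    rep('lid',lid,.0665)
    q=P[lid];A=np.c_[q[:,:2],np.ones(len(q))];s=np.linalg.lstsq(A,q[:,2],rcond=None)[0];print('lidplane',s.round(4),q[:,2].mean().round(4))
    kbx=(P[...,2]>.072)&(P[...,2]<.088)&(P[...,0]>.38)&(P[...,0]<.56)&(P[...,1]>.05)&(P[...,1]<.25)&(f['range_z']>0)
    if kbx.sum()>20: rep('knobbox',kbx,.078)
E
```

```text
top blade 287 mean [ 0.4587 -0.1128] dir 89.05 ext -0.0465 0.0505 | rect [ 0.4578 -0.1108] [0.0226 0.097 ] 0.41
top handle 219 mean [ 0.4566 -0.2113] dir 88.16 ext -0.0522 0.0501 | rect [ 0.4567 -0.2124] [0.1024 0.0164] 87.61
top knife all 638 mean [ 0.458  -0.1543] dir 89.9 ext -0.1101 0.0947 | rect [ 0.4574 -0.1621] [0.0281 0.2048] 0.41
top brush 663 mean [ 0.6387 -0.2067] dir 77.22 ext -0.1129 0.0776 | rect [ 0.6344 -0.2239] [0.1905 0.0446] 76.0
top lid 1331 mean [0.6583 0.1414] dir 92.02 ext -0.0559 0.0578 | rect [0.6586 0.1425] [0.0919 0.1139] 1.61
lidplane [-0.0003 -0.0064  0.068 ] 0.0669
top knobbox 1104 mean [0.4642 0.1143] dir 143.8 ext -0.0602 0.0593 | rect [0.4645 0.1141] [0.0897 0.0896] 86.22
side blade 160 mean [ 0.4608 -0.1083] dir 87.98 ext -0.0493 0.0465 | rect [ 0.4614 -0.1096] [0.0957 0.0221] 89.26
side handle 170 mean [ 0.4587 -0.2152] dir 89.39 ext -0.051 0.0539 | rect [ 0.4587 -0.2137] [0.1049 0.0162] 89.39
side knife all 398 mean [ 0.4603 -0.167 ] dir 89.52 ext -0.1062 0.1016 | rect [ 0.4599 -0.1693] [0.2078 0.0245] 89.28
side brush 473 mean [ 0.6393 -0.2118] dir 76.62 ext -0.1132 0.0835 | rect [ 0.6346 -0.2256] [0.1974 0.0398] 74.22
side lid 534 mean [0.6595 0.1413] dir 92.6 ext -0.0571 0.0605 | rect [0.6584 0.1428] [0.0957 0.1174] 1.85
lidplane [0.0039 0.0044 0.0651] 0.0683
side knobbox 472 mean [0.4648 0.1116] dir 88.47 ext -0.0516 0.0535 | rect [0.4652 0.1127] [0.1026 0.0897] 86.44
```

```bash
cat >> h.py <<'E'
def Rdes(yaw,pitch=0,flip=1):
    # knife dir yaw (rad, world), tool y down, z jaw axis perpendicular horizontally
    k=np.array([np.cos(yaw),np.sin(yaw),0]);up=np.array([0,0,1.]);s=np.cross(k,up) # right of knife
    # pitch: rotate about s so tip goes up
    r=R.from_rotvec(pitch*s);y=r.apply(-up);z=flip*s;x=np.cross(y,z)
    return R.from_matrix(np.stack([x,y,z],1))
def rel(p,Rt,o=None):
    o=o or get_obs();r=rot(o['eef_rot']);d=r.inv().apply(np.array(p)-o['ee_pos'])/.5
    w=(r.inv()*Rt).as_rotvec()/.15
    print('shift(frac)',d.round(4),'turn(frac)',w.round(3));return d,w
E
python3 - <<'E'
from h import *
o=get_obs();print(rot(o['eef_rot']).as_matrix().round(3))
for fl in (1,-1):
    print(fl);rel([.4575,-.188,.25],Rdes(np.radians(89.2),0,fl))
E
```

```text
[[ 0.947 -0.     0.32 ]
 [-0.32  -0.001  0.947]
 [ 0.    -1.    -0.001]]
1
shift(frac) [ 0.9872  0.3096 -1.3129] turn(frac) [6.000e-03 8.394e+00 5.000e-03]
-1
shift(frac) [ 0.9872  0.3096 -1.3129] turn(frac) [ 5.000e-03 -1.255e+01 -6.000e-03]
```

>>> move_arm(
  plan=[
    [0,0,0,0,0.84,0],
    [0,0,0,0,0.84,0],
    [0,0,0,0,0.84,0],
    [0,0,0,0,0.84,0],
    [0,0,0,0,0.84,0],
    [0,0,0,0,0.84,0],
    [0,0,0,0,0.84,0],
    [0,0,0,0,0.84,0],
    [0,0,0,0,0.84,0],
    [0,0,0,0,0.84,0],
  ],
  grip=0,
)

```text
t: 1.4
ee_pos: [0.2, 0.5921, 0.4044]
eef_rot: [-0.495, 0.495, -0.505, 0.505]
ft_force: [0.1, 0.3, -0.6]
opening: 0.0858
```

```bash
python3 - <<'E'
from h import *
o=get_obs();print(o['t'],o['joint_positions'].round(3),o['ee_pos'].round(4));print(rot(o['eef_rot']).as_matrix().round(3))
rel([.4575,-.188,.30],Rdes(np.radians(89.2)))
E
```

```text
1.4 [-1.4    0.329  0.104  1.469 -0.035  1.346 -1.312] [0.2    0.5921 0.4044]
[[-0.019 -0.     1.   ]
 [-1.    -0.001 -0.019]
 [ 0.001 -1.    -0.   ]]
shift(frac) [1.5499 0.2096 0.5447] turn(frac) [ 0.001 -0.034  0.004]
```

>>> move_arm(
  plan=[
    [0.05,0,0.05,0,0,0],
    [0.08,0,0.06,0,0,0],
    [0.1,0,0.06,0,0,0],
    [0.1,0,0.06,0,0,0],
    [0.1,0,0.05,0,0,0],
    [0.1,0,0.05,0,0,0],
    [0.1,0,0.04,0,0,0],
    [0.1,0,0.04,0,0,0],
    [0.1,0,0.04,0,0,0],
    [0.1,0,0.03,0,0,0],
  ],
)

```text
t: 2.65
ee_pos: [0.4334, 0.1217, 0.4047]
eef_rot: [0.496, -0.496, 0.504, -0.504]
ft_force: [0.7, -0.2, 0.3]
opening: 0.0855
```

>>> move_arm(
  plan=[
    [0.1,0.01,0.02,0,0,0],
    [0.1,0.02,0.02,0,0,0],
    [0.1,0.03,0.01,0,0,0],
    [0.1,0.04,0.01,0,0,0],
    [0.1,0.04,0.005,0,0,0],
    [0.07,0.03,0,0,0,0],
    [0.04,0.02,0,0,0,0],
    [0.01,0.01,0,0,0,0],
    [0,0,0,0,0,0],
  ],
)

```text
t: 3.78
ee_pos: [0.4609, -0.1864, 0.3045]
eef_rot: [0.496, -0.496, 0.504, -0.504]
ft_force: [0.6, 0.3, -0.3]
opening: 0.0851
```

```bash
python3 - <<'E'
from h import *
o=get_obs();print(o['t'],o['joint_positions'].round(3),o['ee_pos'].round(4))
rel([.4575,-.188,.30],Rdes(np.radians(89.2)))
im=get_image('wrist');save('w1',im['img'])
# project blade/handle points into wrist
np.savez('/tmp/w1',**{k:np.array(v) for k,v in im.items()},p=o['ee_pos'],q=o['eef_rot'])
E
```

```text
3.775 [-0.521  0.171  0.895  1.954 -0.151  1.085  0.423] [ 0.4609 -0.1864  0.3045]
shift(frac) [ 0.0033  0.0089 -0.0067] turn(frac) [ 0.005 -0.007 -0.001]
```

View pics/w1.png

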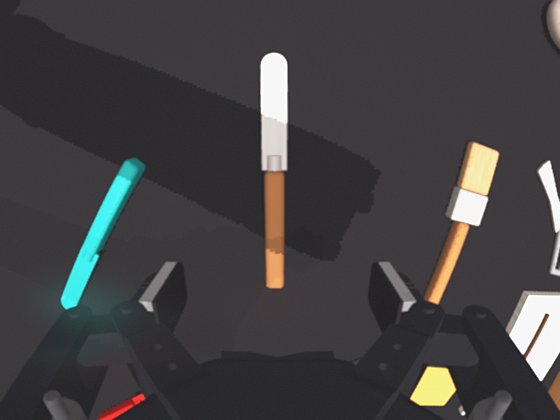

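The wrist view shows the knife upright at column 274, with its tip at row 53, blade/handle junction near row 160–171 and handle end at row 288. I'll compute its position from these.

```bash
cat >> h.py <<'E'
def wray(im,p,q,uv,z):
    K=im['camera_matrix'];T=np.array(im['T_tool_cam']);out=[]
    for u,v in np.atleast_2d(uv):
        a=np.array([u-K[0,2],v-K[1,2]])/K[0,0];th=np.hypot(*a);n=a/(th+1e-12)
        d=np.array([np.sin(th)*n[0],-np.sin(th)*n[1],-np.cos(th)])
        r=rot(q);d=r.apply(T[:3,:3]@d);c=np.array(p)+r.apply(T[:3,3]);s=(z-c[2])/d[2];out.append(c+s*d)
    return np.array(out)
E
python3 - <<'E'
from h import *
f=dict(np.load('/tmp/w1.npz'));img=f['img'].astype(int);hsv=cv2.cvtColor(f['img'],cv2.COLOR_RGB2HSV).astype(int)
m=np.zeros(img.shape[:2],bool);m[45:300,255:295]=1
bl=m&(hsv[...,1]<70)&(hsv[...,2]>115);ha=m&(hsv[...,1]>100)&(hsv[...,2]>80)
for nm,mm,z in [('blade',bl,.0122),('handle',ha,.022)]:
    v,u=np.nonzero(mm);q=wray(f,f['p'],f['q'],np.stack([u,v],-1),z)[:,:2].astype(np.float32)
    print(nm,v.min(),v.max(),u.min(),u.max(),'x',q[:,0].min(),q[:,0].max(),'y',q[:,1].min(),q[:,1].max(),'mean',q.mean(0),cv2.minAreaRect(q),cv2.fitLine(q,2,0,.01,.01).ravel())
E
```

```text
blade 52 171 260 287 x 0.44778946 0.4698262 y -0.15866795 -0.061597332 mean [ 0.45867297 -0.11017521] ((0.4586143493652344, -0.11013296246528625), (0.09703176468610764, 0.0214551854878664), 89.29341888427734) [ 0.01282867  0.9999177   0.45867285 -0.11017524]
handle 172 288 264 284 x 0.4492018 0.4661876 y -0.26112625 -0.15769827 mean [ 0.4578196  -0.20570837] ((0.4576239585876465, -0.2094200849533081), (0.10334398597478867, 0.016377637162804604), 89.5629653930664) [ 0.01210656  0.9999267   0.45781955 -0.20570834]
```

>>> move_arm(
  plan=[
    [0,0.05,-0.006,0,0,0],
    [0,0.07,0,0,0,0],
    [0,0.06,0,0,0,0],
    [0,0.05,0,0,0,0],
    [0,0.02,0,0,0,0],
    [0,0,0,0,0,0],
    [0,0,0,0,0,0],
  ],
)

```text
t: 4.7
ee_pos: [0.4584, -0.1867, 0.1807]
eef_rot: [-0.497, 0.496, -0.503, 0.504]
ft_force: [-0.1, -0.2, -0.2]
opening: 0.0853
```

```bash
python3 - <<'E'
from h import *
o=get_obs();print(o['t'],o['joint_positions'].round(3),o['ee_pos'].round(4),o['ft_force'].round(2))
rel([.458,-.187,.177],Rdes(np.radians(89.3)))
im=get_image('wrist');save('w2',im['img'])
E
```

```text
4.7 [-0.39   0.399  0.789  2.051 -0.382  0.837  0.606] [ 0.4584 -0.1867  0.1807] [-0.05 -0.19 -0.17]
shift(frac) [ 0.0006  0.0073 -0.0008] turn(frac) [-0.011 -0.016 -0.001]
```

View pics/w2.png

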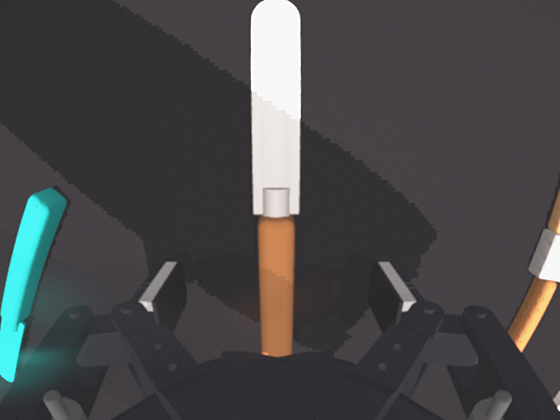

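The handle is centred between the open pads (columns 258–295, with the pads at 160 and 395). I'll lower 4 mm and close.

>>> move_arm(
  plan=[
    [0,0.008,0,0,0,0],
    [0,0,0,0,0,0],
  ],
)

```text
t: 5.0
ee_pos: [0.4579, -0.1867, 0.1756]
eef_rot: [0.496, -0.496, 0.504, -0.504]
ft_force: [0.1, -0.9, 0.4]
opening: 0.0857
```

>>> move_arm(
  plan=[
    [0,0,0,0,0,0],
    [0,0,0,0,0,0],
    [0,0,0,0,0,0],
    [0,0,0,0,0,0],
    [0,0,0,0,0,0],
    [0,0,0,0,0,0],
    [0,0,0,0,0,0],
    [0,0,0,0,0,0],
  ],
  grip=1,
)

```text
t: 6.0
ee_pos: [0.458, -0.1869, 0.1759]
eef_rot: [-0.496, 0.496, -0.504, 0.504]
ft_force: [-0.2, 0.4, 5.4]
opening: 0.0146
```

>>> move_arm(
  plan=[
    [0,-0.02,0,0,0,0],
    [0,-0.04,0,0,0,0],
    [0,-0.06,0,0,0,0],
    [0,-0.06,0,0,0,0],
    [0,-0.02,0,0,0,0],
    [0,0,0,0,0,0],
  ],
)

```text
t: 6.75
ee_pos: [0.4579, -0.1866, 0.2758]
eef_rot: [-0.497, 0.496, -0.504, 0.504]
ft_force: [-0.4, 0.1, -1.5]
opening: 0.0148
```

```bash
python3 - <<'E'
from h import *
o=get_obs();print(o['t'],o['joint_positions'].round(3),o['ee_pos'].round(4),o['ft_force'].round(2),o['opening'])
rel([.6653,-.088,.26],Rdes(np.radians(91.7)))
im=get_image('wrist');save('w3',im['img']);np.savez('/tmp/w3',**{k:np.array(v) for k,v in im.items()},p=o['ee_pos'],q=o['eef_rot'])
im=get_image('side');save('s3',cv2.resize(im['img'][100:310,200:420],None,fx=3,fy=3));P=world(im);np.savez('/tmp/s3',**{k:np.array(v) for k,v in im.items()})
E
```

```text
6.75 [-0.512  0.218  0.899  1.99  -0.2    1.024  0.466] [ 0.4579 -0.1866  0.2758] [-0.4   0.15 -1.53] 0.01484829899297696
shift(frac) [-0.2033  0.0321  0.4118] turn(frac) [-0.006 -0.295 -0.004]
```

View pics/w3.png

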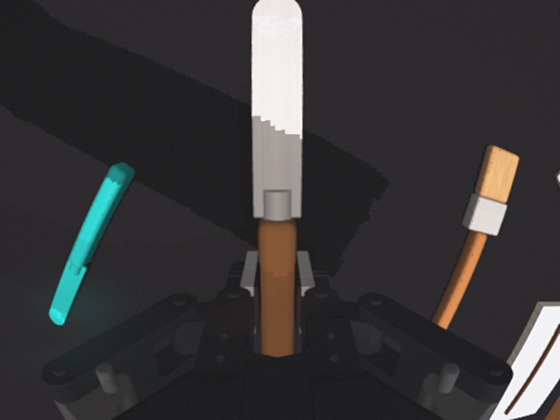

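View pics/s3.png

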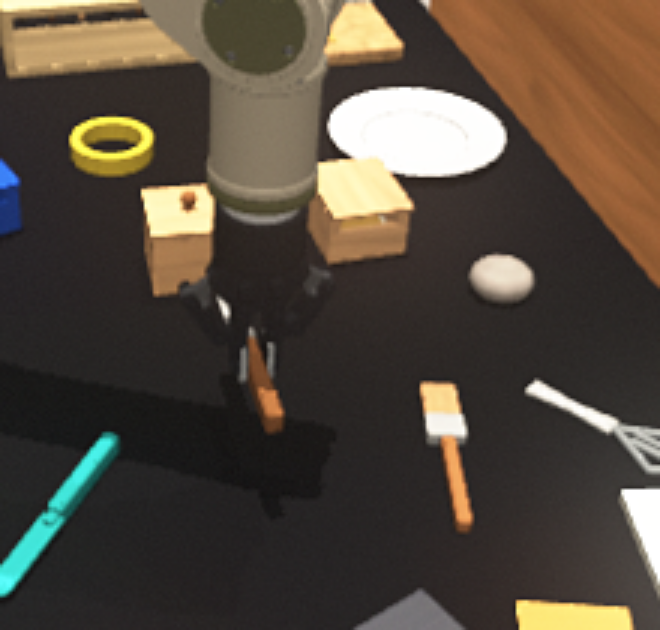

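The knife is held straight, with the blade at columns 252–302, and is clear of the table. The wrist depth will show the blade's pitch in the grip.

```bash
cat >> h.py <<'E'
def wpts(f,uv):
    # range_z along the optical axis, equidistant fisheye -> tool frame
    K=f['camera_matrix'];T=np.array(f['T_tool_cam']);out=[]
    for u,v in np.atleast_2d(uv):
        a=np.array([u-K[0,2],v-K[1,2]])/K[0,0];th=np.hypot(*a);n=a/(th+1e-12);d=f['range_z'][int(v),int(u)]
        c=np.array([np.tan(th)*n[0],-np.tan(th)*n[1],-1])*d
        out.append(T[:3,:3]@c+T[:3,3])
    return np.array(out)
E
python3 - <<'E'
from h import *
f=dict(np.load('/tmp/w3.npz'))
uv=[(u,v) for v in range(10,185,15) for u in (265,277,290)]
t=wpts(f,uv);print(t.round(4)[::3]);print(t[:,2].reshape(-1,3).mean(1).round(4))
s=np.polyfit(t[:,0],t[:,1],1);print('slope deg (pos=tip up since -x tip)',np.degrees(np.arctan(s[0])),'y at tip',np.polyval(s,-.125),'at0',np.polyval(s,0))
E
```

```text
[[-0.1169  0.163  -0.0051]
 [-0.1103  0.1638 -0.0051]
 [-0.1037  0.1637 -0.0051]
 [-0.0972  0.1633 -0.0051]
 [-0.0907  0.1623 -0.005 ]
 [-0.0844  0.1613 -0.005 ]
 [-0.0785  0.1633 -0.0051]
 [-0.0723  0.1633 -0.0051]
 [-0.0662  0.1621 -0.0051]
 [-0.06    0.1629 -0.0051]
 [-0.0538  0.163  -0.0052]
 [-0.0476  0.1625 -0.0052]]
[-0.0001 -0.0001 -0.0001 -0.0001 -0.0001 -0.0001 -0.0001 -0.0001 -0.0001
 -0.0001 -0.0001 -0.0001]
slope deg (pos=tip up since -x tip) -0.34170723575272094 y at tip 0.16324390995469718 at0 0.16249841157325165
```

The blade sits level, with its top face 163 mm ahead of the TCP, as expected. Moving to stand off in front of the notch.

>>> move_arm(
  plan=[
    [-0.02,0,0.04,0,-0.1,0],
    [-0.03,0,0.06,0,-0.1,0],
    [-0.03,0,0.06,0,-0.1,0],
    [-0.03,0,0.06,0,0,0],
    [-0.03,0.01,0.06,0,0,0],
    [-0.03,0.02,0.06,0,0,0],
    [-0.02,0.03,0.05,0,0,0],
    [-0.01,0.03,0.02,0,0,0],
    [0,0.02,0,0,0,0],
    [0,0,0,0,0,0],
  ],
)

```text
t: 8.1
ee_pos: [0.6598, -0.0839, 0.2196]
eef_rot: [-0.506, 0.508, -0.493, 0.492]
ft_force: [0.2, -0.1, 0.7]
opening: 0.0153
```

```bash
python3 - <<'E'
from h import *
o=get_obs();print(o['t'],o['joint_positions'].round(3),o['ee_pos'].round(4),o['ft_force'].round(2),o['opening'])
rel([.6653,-.088,.216],Rdes(np.radians(91.7)),o)
im=get_image('wrist');save('w4',im['img']);np.savez('/tmp/w4',**{k:np.array(v) for k,v in im.items()},p=o['ee_pos'],q=o['eef_rot'])
im=get_image('side');save('s4',cv2.resize(im['img'][100:310,200:420],None,fx=3,fy=3))
im=get_image('top');save('t4',cv2.resize(im['img'][90:230,140:360],None,fx=3.6,fy=3.6))
E
```

```text
8.1 [-0.441  0.672  0.705  1.564 -0.473  1.085  0.411] [ 0.6598 -0.0839  0.2196] [ 0.18 -0.08  0.66] 0.015267227098720783
shift(frac) [0.0086 0.0073 0.0107] turn(frac) [ 0.015 -0.007  0.002]
```

View pics/w4.png

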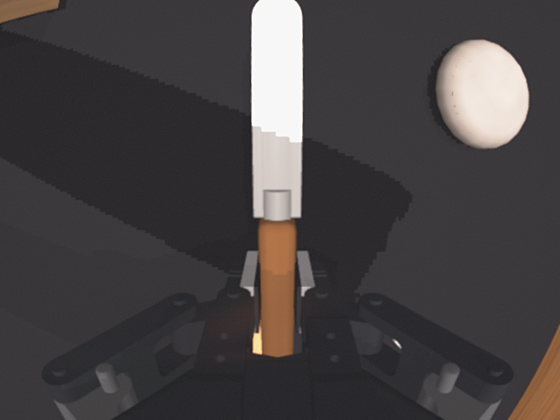

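View pics/s4.png

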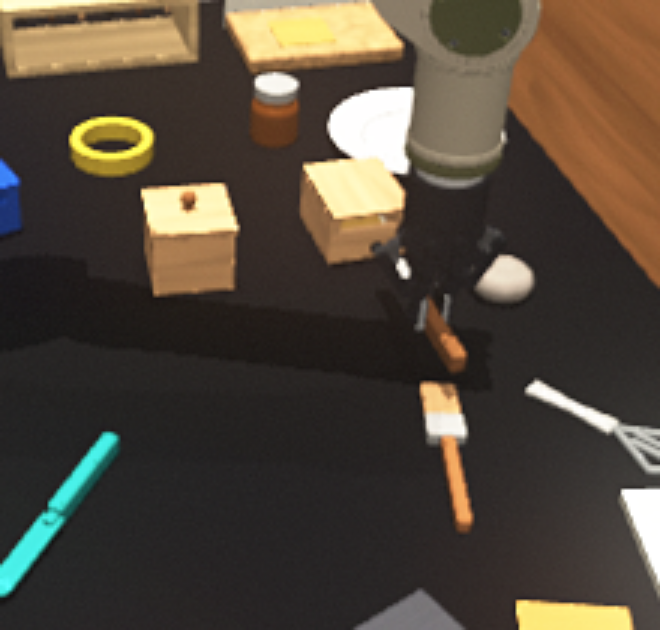

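View pics/t4.png

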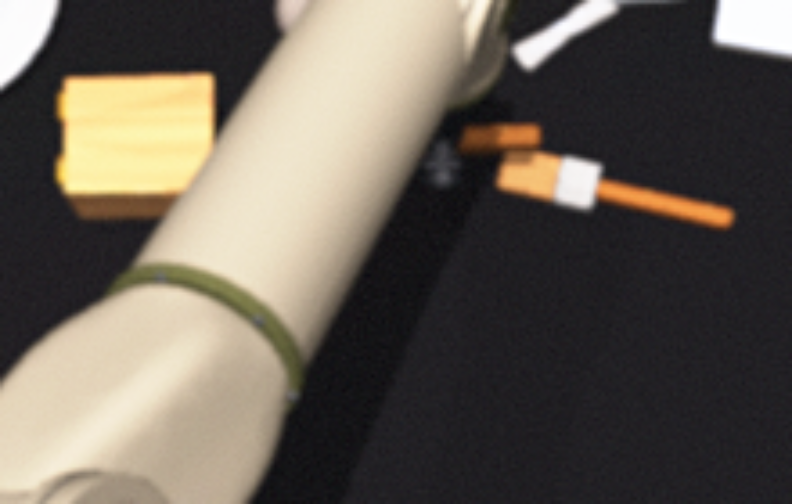

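```bash
python3 - <<'E'
from h import *
im=get_image('top');P=world(im)
for v,u in [(115,240),(130,220),(150,200),(165,190),(110,260),(115,270)]: print(v,u,P[v,u].round(3))
E
```

```text
115 240 [ 0.523 -0.045  0.518]
130 220 [ 0.484 -0.013  0.548]
150 200 [0.442 0.018 0.571]
165 190 [0.411 0.031 0.59 ]
110 260 [ 0.549 -0.081  0.477]
115 270 [ 0.572 -0.101  0.391]
```

Forearm clear (z above 0.39). Aligning, then sliding the blade in.

>>> move_arm(
  plan=[
    [0,0.004,0.01,0,0,0],
    [0,0.003,0,0,0,0],
    [-0.02,0,0,0,0,0],
    [-0.03,0,0,0,0,0],
    [-0.02,0,0,0,0,0],
    [0,0,0,0,0,0],
  ],
)

```text
t: 9.05
ee_pos: [0.665, -0.046, 0.2172]
eef_rot: [0.508, -0.508, 0.492, -0.492]
ft_force: [-0.4, -0.3, 0.2]
opening: 0.0145
```

```bash
python3 - <<'E'
from h import *
o=get_obs();print(o['t'],o['ee_pos'].round(4),o['ft_force'].round(2),o['opening'])
rel([.6631,-.0075,.216],Rdes(np.radians(91.7)),o)
im=get_image('wrist');save('w5',im['img'])
im=get_image('side');save('s5',cv2.resize(im['img'][120:240,250:400],None,fx=5,fy=5,interpolation=cv2.INTER_CUBIC))
E
```

```text
9.05 [ 0.665  -0.046   0.2172] [-0.35 -0.33  0.17] 0.014450896221334076
shift(frac) [-0.0771  0.0024 -0.0013] turn(frac) [-0.     0.018 -0.005]
```

View pics/w5.png

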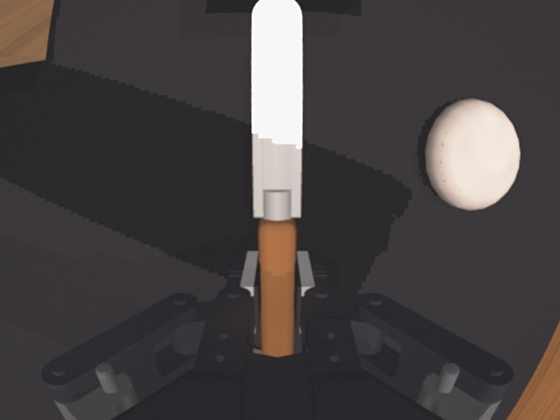

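View pics/s5.png

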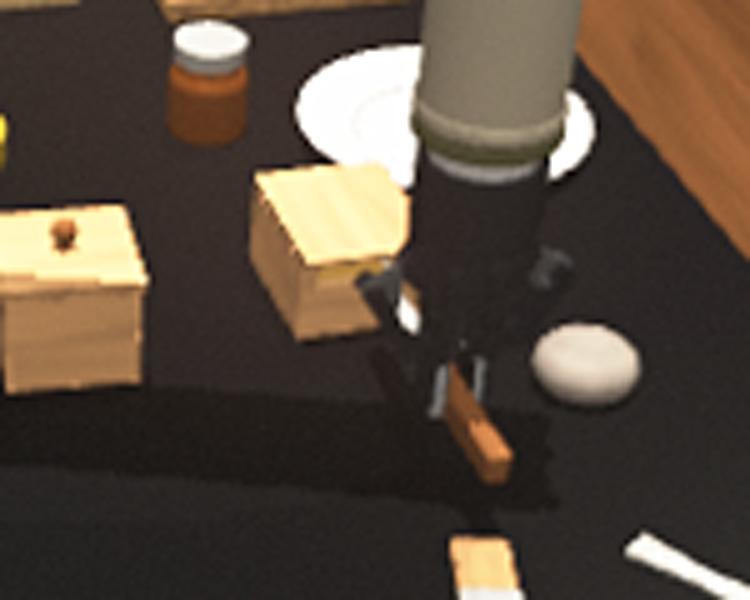

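The box's front appears dark at the top of the wrist view (columns 205–361), centred on the blade at 277. Inserting.

>>> move_arm(
  plan=[
    [-0.015,0.001,0,0,0,0],
    [-0.02,0.001,0,0,0,0],
    [-0.02,0,0,0,0,0],
    [-0.015,0,0,0,0,0],
    [-0.007,0,0,0,0,0],
    [0,0,0,0,0,0],
  ],
)

```text
t: 9.9
ee_pos: [0.6637, -0.0091, 0.2162]
eef_rot: [0.508, -0.508, 0.492, -0.492]
ft_force: [0.2, -0.5, -0.8]
opening: 0.0148
```

```bash
python3 - <<'E'
from h import *
o=get_obs();print(o['t'],o['ee_pos'].round(4),o['ft_force'].round(2),o['opening'])
im=get_image('wrist');save('w6',im['img']);np.savez('/tmp/w6',**{k:np.array(v) for k,v in im.items()},p=o['ee_pos'],q=o['eef_rot'])
im=get_image('side');save('s6',cv2.resize(im['img'][120:240,250:400],None,fx=5,fy=5,interpolation=cv2.INTER_CUBIC))
E
```

```text
9.9 [ 0.6637 -0.0091  0.2162] [ 0.2  -0.48 -0.82] 0.01477705811371165
```

View pics/w6.png

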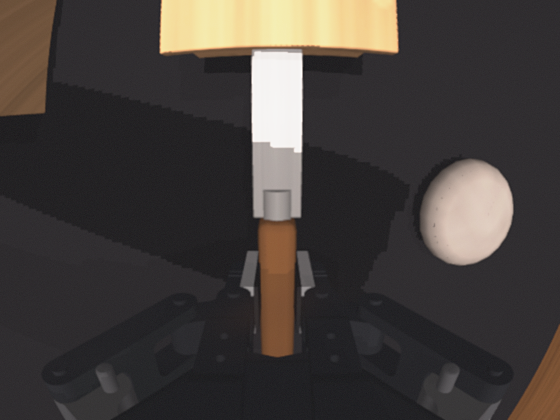

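View pics/s6.png

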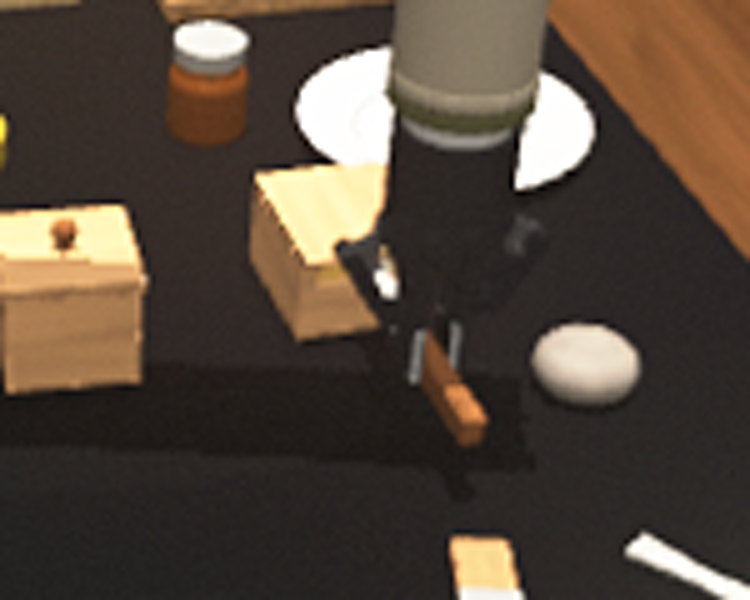

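The blade passes under the lid edge (row 52) with no contact force. I'll check the lid edge position and work out the arc.

```bash
python3 - <<'E'
from h import *
f=dict(np.load('/tmp/w6.npz'))
e=wray(f,f['p'],f['q'],[(162,49),(230,49),(330,49),(397,51)],.064);print(e.round(4))
t=wpts(f,[(200,40),(277,30),(350,40),(277,80),(277,130)]);print((rot(f['q']).apply(t)+f['p']).round(4))
print('mid',e.mean(0),'tip',(f['p']+rot(f['q']).apply([-.125,.1643,0])).round(4))
# arc: pure translation; tip radius 85 from hinge
yf=.0865; hy=yf+.110; r=.080
tip0=f['p'][1]+.125
z0=.0605-.00125-.002
for th in range(0,76,5):
    a=np.radians(th); ty=hy-r*np.cos(a); tz=.060+r*np.sin(a)-.0015
    print(th,'tcp y',round(ty-.125,4),'z',round(tz+.1643,4))
E
```

```text
[[0.6163 0.0895 0.064 ]
 [0.6431 0.0882 0.064 ]
 [0.6802 0.0894 0.064 ]
 [0.7066 0.0918 0.064 ]]
[[0.632  0.0916 0.0662]
 [0.6603 0.0952 0.0663]
 [0.687  0.0929 0.0674]
 [0.6608 0.0776 0.0525]
 [0.6615 0.0571 0.0533]]
mid [0.66155478 0.08971944 0.064     ] tip [0.6599 0.1159 0.0519]
0 tcp y -0.0085 z 0.2228
5 tcp y -0.0082 z 0.2298
10 tcp y -0.0073 z 0.2367
15 tcp y -0.0058 z 0.2435
20 tcp y -0.0037 z 0.2502
25 tcp y -0.001 z 0.2566
30 tcp y 0.0022 z 0.2628
35 tcp y 0.006 z 0.2687
40 tcp y 0.0102 z 0.2742
45 tcp y 0.0149 z 0.2794
50 tcp y 0.0201 z 0.2841
55 tcp y 0.0256 z 0.2883
60 tcp y 0.0315 z 0.2921
65 tcp y 0.0377 z 0.2953
70 tcp y 0.0441 z 0.298
75 tcp y 0.0508 z 0.3001
```

>>> move_arm(
  plan=[
    [0,-0.014,0,0,0,0],
    [0,-0.014,0,0,0,0],
    [-0.003,-0.013,0,0,0,0],
    [-0.003,-0.0135,0,0,0,0],
    [-0.004,-0.0135,0,0,0,0],
    [-0.0055,-0.013,0,0,0,0],
    [-0.0065,-0.0125,0,0,0,0],
    [0,0,0,0,0,0],
  ],
)

```text
t: 11.0
ee_pos: [0.6636, 0.0023, 0.2635]
eef_rot: [0.508, -0.507, 0.492, -0.492]
ft_force: [0.2, 0.0, -1.1]
opening: 0.0144
```

```bash
python3 - <<'E'
from h import *
o=get_obs();print(o['t'],o['ee_pos'].round(4),o['ft_force'].round(2),o['opening'],o['joint_positions'].round(3))
im=get_image('wrist');save('w7',im['img']);np.savez('/tmp/w7',**{k:np.array(v) for k,v in im.items()},p=o['ee_pos'],q=o['eef_rot'])
t=wpts(im,[(200,20),(277,10),(350,20),(277,80),(277,110),(277,130),(277,170)]);print((rot(o['eef_rot']).apply(t)+o['ee_pos']).round(4))
im=get_image('side');save('s7',cv2.resize(im['img'][120:240,250:400],None,fx=5,fy=5,interpolation=cv2.INTER_CUBIC))
E
```

```text
11.0 [0.6636 0.0023 0.2635] [ 0.22  0.04 -1.08] 0.014406261669954762 [-0.586  0.618  0.727  1.54  -0.436  1.15   0.26 ]
[[0.6315 0.1111 0.1136]
 [0.66   0.1146 0.1139]
 [0.6864 0.1117 0.1167]
 [0.6608 0.0892 0.0991]
 [0.6612 0.0767 0.1   ]
 [0.6614 0.0685 0.1002]
 [0.662  0.0519 0.0997]]
```

View pics/w7.png

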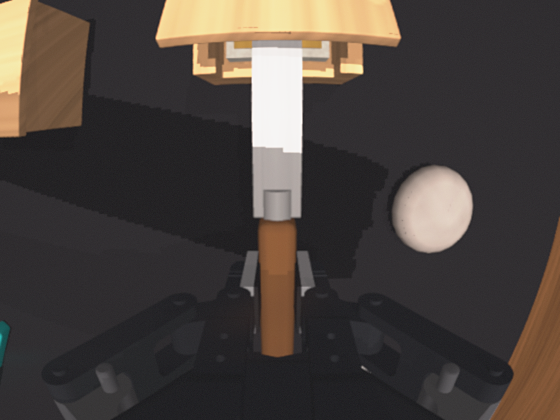

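View pics/s7.png

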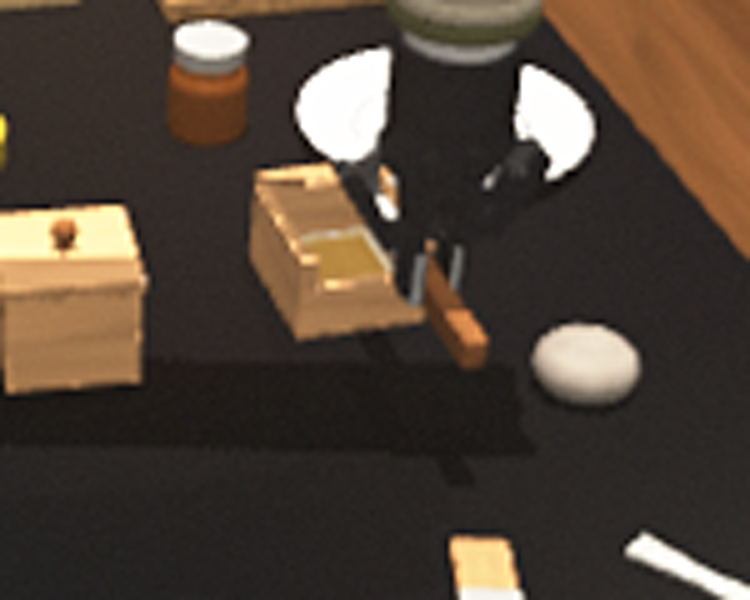

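The lid is about 28° open and the blade is still level. Continuing along the arc.

>>> move_arm(
  plan=[
    [-0.0075,-0.012,0,0,0,0],
    [-0.0085,-0.011,0,0,0,0],
    [-0.0095,-0.0105,0,0,0,0],
    [-0.0105,-0.0095,0,0,0,0],
    [-0.011,-0.0085,0,0,0,0],
    [-0.012,-0.0075,0,0,0,0],
    [-0.0125,-0.0065,0,0,0,0],
    [-0.013,-0.0055,0,0,0,0],
    [-0.013,-0.004,0,0,0,0],
    [0,0,0,0,0,0],
  ],
)

```text
t: 12.35
ee_pos: [0.662, 0.0515, 0.3005]
eef_rot: [0.508, -0.508, 0.492, -0.492]
ft_force: [-0.5, 0.9, -0.9]
opening: 0.0145
```

```bash
python3 - <<'E'
from h import *
o=get_obs();print(o['t'],o['ee_pos'].round(4),o['ft_force'].round(2),o['opening'],o['joint_positions'].round(3))
im=get_image('wrist');save('w8',im['img'])
t=wpts(im,[(277,60),(277,80),(277,110),(277,130),(277,170)]);print((rot(o['eef_rot']).apply(t)+o['ee_pos']).round(4))
im=get_image('side');save('s8',cv2.resize(im['img'][120:240,250:400],None,fx=5,fy=5,interpolation=cv2.INTER_CUBIC))
E
```

```text
12.35 [0.662  0.0515 0.3005] [-0.52  0.88 -0.86] 0.01451861999007013 [-0.668  0.581  0.741  1.506 -0.408  1.213  0.167]
[[0.6588 0.1466 0.137 ]
 [0.659  0.1382 0.1375]
 [0.6594 0.1259 0.1377]
 [0.6597 0.1178 0.1382]
 [0.6602 0.1011 0.1368]]
```

View pics/w8.png

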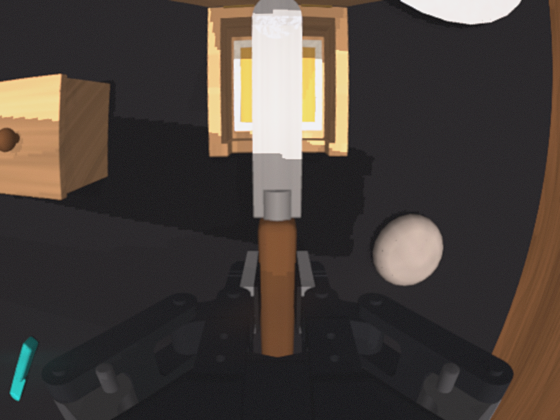

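View pics/s8.png

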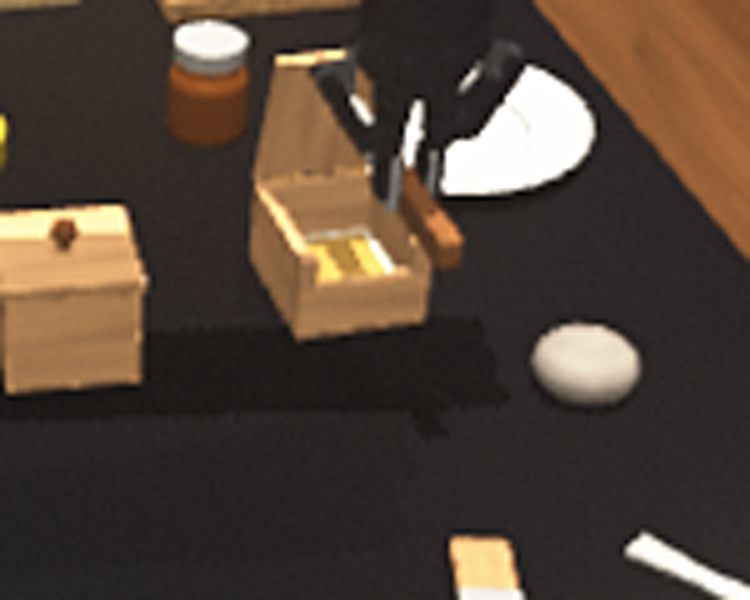

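The lid stands at about 72°. Backing straight out, then returning to the knife's original clear spot.

>>> move_arm(
  plan=[
    [0.02,0,0,0,0,0],
    [0.05,0,0,0,0,0],
    [0.07,0,0,0,0,0],
    [0.08,0,0,0,0,0],
    [0.07,0,-0.05,0,0,0],
    [0.06,0,-0.08,0,0,0],
    [0.06,0,-0.09,0,0,0],
    [0.04,0,-0.09,0,0,0],
    [0.02,0,-0.06,0,0,0],
    [0,0,-0.03,0,0,0],
  ],
)

```text
t: 13.7
ee_pos: [0.4669, -0.1926, 0.3004]
eef_rot: [0.507, -0.506, 0.494, -0.493]
ft_force: [0.4, 0.5, -0.0]
opening: 0.0145
```

```bash
python3 - <<'E'
from h import *
o=get_obs();print(o['t'],o['ee_pos'].round(4),o['ft_force'].round(2),o['opening'],o['joint_positions'].round(3))
rel([.458,-.187,.2],Rdes(np.radians(91.7)),o)
im=get_image('wrist');save('w9',im['img'])
t=wpts(im,[(277,10),(277,30),(277,60),(277,80),(277,110),(277,130),(277,170)]);print(t.round(4))
im=get_image('side');save('s9',im['img'])
E
```

```text
13.7 [ 0.4669 -0.1926  0.3004] [ 0.43  0.46 -0.  ] 0.014529161344143405 [-0.514  0.208  0.911  1.94  -0.187  1.081  0.501]
shift(frac) [-0.0114  0.2008 -0.0175] turn(frac) [-0.001 -0.022 -0.006]
[[-0.1161  0.161  -0.0003]
 [-0.1083  0.1643 -0.0003]
 [-0.095   0.1631 -0.0003]
 [-0.0714  0.0302 -0.    ]
 [-0.0743  0.1626 -0.0002]
 [-0.0662  0.162  -0.0002]
 [-0.0497  0.1628 -0.0002]]
```

View pics/w9.png

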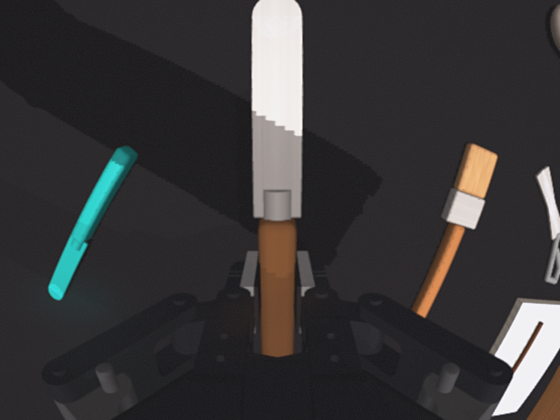

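View pics/s9.png

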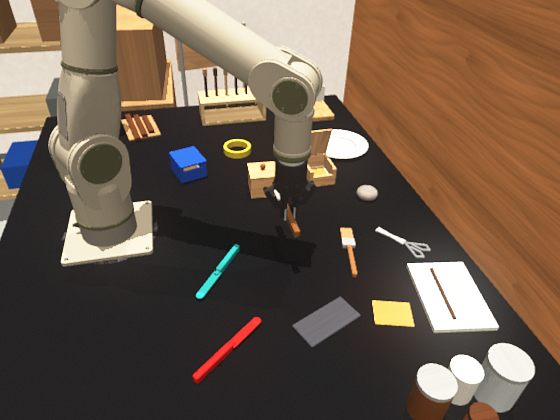

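The knife is still level in the grip, the lid remains up, and the brush and other items haven't moved. Lowering to 4 mm above contact.

>>> move_arm(
  plan=[
    [-0.005,0.04,-0.008,0,0,0],
    [-0.005,0.07,-0.008,0,0,0],
    [0,0.06,0,0,0,0],
    [0,0.04,0,0,0,0],
    [0,0.02,0,0,0,0],
    [0,0.01,0,0,0,0],
    [0,0,0,0,0,0],
    [0,0,0,0,0,0],
  ],
)

```text
t: 14.8
ee_pos: [0.4613, -0.1858, 0.181]
eef_rot: [0.508, -0.507, 0.492, -0.493]
ft_force: [-0.8, 0.3, -1.0]
opening: 0.0149
```

>>> move_arm(
  plan=[
    [0,0.005,0,0,0,0],
    [0,0.003,0,0,0,0],
    [0,0,0,0,0,0],
    [0,0,0,0,0,0],
  ],
)

```text
t: 15.3
ee_pos: [0.4609, -0.1857, 0.1765]
eef_rot: [0.507, -0.507, 0.492, -0.492]
ft_force: [0.1, -0.0, -0.7]
opening: 0.0148
```

>>> move_arm(
  plan=[
    [0,0.001,0,0,0,0],
    [0,0,0,0,0,0],
    [0,0,0,0,0,0],
  ],
)

```text
t: 15.68
ee_pos: [0.4609, -0.1857, 0.1759]
eef_rot: [0.507, -0.507, 0.492, -0.492]
ft_force: [0.5, 0.5, -0.7]
opening: 0.0149
```

>>> move_arm(
  plan=[
    [0,0.001,0,0,0,0],
    [0,0,0,0,0,0],
    [0,0,0,0,0,0],
  ],
)

```text
t: 16.05
ee_pos: [0.4609, -0.1858, 0.1759]
eef_rot: [0.508, -0.507, 0.493, -0.492]
ft_force: [-2.5, 0.9, 9.0]
opening: 0.0146
```

```bash
python3 - <<'E'
from h import *
o=get_obs();print(o['t'],o['ee_pos'].round(5),o['ft_force'].round(2))
E
```

```text
16.05 [ 0.46094 -0.18581  0.17585] [-2.54  0.87  9.01]
```

Contact: 9 N upward, so the knife is resting on the table. I'll open gently and wait.

>>> move_arm(
  plan=[
    [0,0,0,0,0,0],
    [0,0,0,0,0,0],
    [0,0,0,0,0,0],
    [0,0,0,0,0,0],
    [0,0,0,0,0,0],
    [0,0,0,0,0,0],
  ],
  grip=0,
)

```text
t: 16.8
ee_pos: [0.4609, -0.1857, 0.1754]
eef_rot: [0.507, -0.507, 0.492, -0.492]
ft_force: [0.1, 0.6, -0.1]
opening: 0.0854
```

>>> move_arm(
  plan=[
    [0,-0.02,0,0,0,0],
    [0,-0.04,0,0,0,0],
    [0,-0.08,0,0,0,0],
    [0,-0.1,0,0,0,0],
    [0,-0.1,0,0,0,0],
    [0,-0.05,0,0,0,0],
    [0,0,0,0,0,0],
    [0,0,0,0,0,0],
  ],
)

```text
t: 17.8
ee_pos: [0.4606, -0.1857, 0.3699]
eef_rot: [-0.507, 0.507, -0.493, 0.492]
ft_force: [0.8, -0.6, -0.0]
opening: 0.0855
```

```bash
python3 - <<'E'
from h import *
o=get_obs();print(o['t'],o['ee_pos'].round(4),o['ft_force'].round(2),o['opening'])
im=get_image('wrist');save('w10',im['img'])
im=get_image('side');save('s10',im['img']);P=world(im)
img=im['img'];cv2.imwrite('pics/s10b.png',cv2.resize(img[110:240,230:400],None,fx=4.6,fy=4.6,interpolation=cv2.INTER_CUBIC)[:,:,::-1])
f=np.load('/tmp/side.npz')
d=np.abs(f['img'].astype(int)-img).sum(2);b=d[222:280,335:362];print('brush diff',(b>60).sum())
# lid plane points
m=(P[...,0]>.6)&(P[...,0]<.72)&(P[...,1]>.12)&(P[...,1]<.25)&(P[...,2]>.08)&(P[...,2]<.2)&(im['range_z']>0)
q=P[m];c=q.mean(0);n=np.linalg.svd(q-c)[2][2];print(len(q),c.round(3),n.round(3),'angle',np.degrees(np.arccos(abs(n[2]))).round(1))
E
```

```text
17.8 [ 0.4606 -0.1857  0.3699] [ 0.81 -0.63 -0.03] 0.08550039785912238
brush diff 1
458 [0.663 0.179 0.131] [ 0.034 -0.958 -0.284] angle 73.5
```

View pics/w10.png

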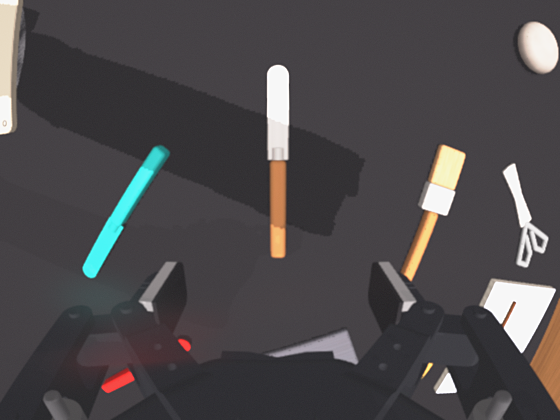

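View pics/s10.png

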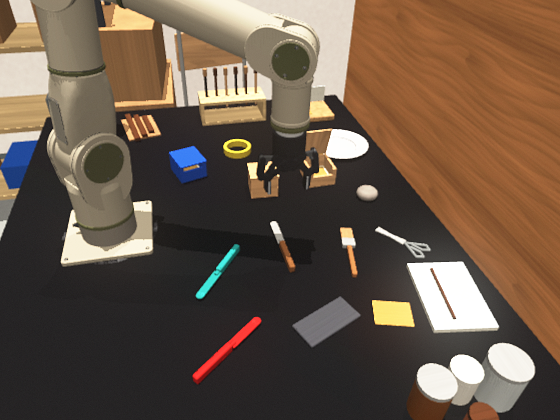

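The knife lies flat on the table, released, at columns 267–289 and rows 65–257 of the wrist view. The lid measures 73.5° open, the brush is unchanged, and the arm is clear, so I'm handing in.

```bash
python3 -c "
from h import *
print(close_job())"
```

```text
the job is handed in; nothing more can be done
None
```

I picked up the palette knife by its handle and slid the blade into the notch under the leaf box's lid. I levered the lid up along its arc, backed straight out, and lowered the knife to the table where it had been lying. I opened the fingers only after the table pushed back with 9 N, then lifted clear; it was handed in about 18 s in, against the 48 s limit.

**Last checks:**
- **Lid:** it stands at about 73.5° by side-camera depth, after the knife had left it.
- **Knife:** the wrist view shows it lying on the table, released.
- **Brush:** it is unmoved; one pixel in its region differs from the start picture.
- **Arm:** the gripper is open and about 0.2 m above the table, touching nothing.
- **Forces:** readings at the end of each move never passed 9 N. I didn't see the peaks within moves.

None of the checks failed or disagreed.

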